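Tuck the copper flashing under the shingle lap and hold it down

TASK

On the carver's bench, pick up the copper flashing strip (its raised roll is the handhold) and slide its plain long edge about 3 cm in under the lapped shingles of the little nesting-box roof panel, with the whole length of that edge covered and without lifting the shingles. Finish while still holding the strip, pressing it firmly flat against the roof board as if waiting for someone to nail it; do not let go. Leave the mallet, the gouge and the wax tin where they are.

Things in the scene. Friction and masses are not known exactly. Their poses are not given: they have to be found in the camera images.
- panel: Roof panel fixed to the bench: flat plywood, 200 (its x) x 250 (y) x 15 mm; origin at the centre of its underside, z up. On its -x side a batten (x -100 to -65 mm, 8 mm thick) carries a row of three grey shingles under a dark ridge cap (37 mm above the bench). The board from x = -20 to +100 mm is bare. The strip goes in along panel -x.
- lap_edge (a point): Middle of the shingles' free edge, on their underside: panel x = -20 mm, y = 0, 8 mm above the board's top (23 mm above the bench). The shingles are 6 mm thick and 237 mm long in all along panel y. Between this edge and the batten there is an open slot under them, 8 mm high and 45 mm deep, that faces panel +x.
- shingles (a joint): Lift of the shingle row (one piece) about its hinge along panel y, 75 mm behind its free edge: 0 = lying down, positive = free edge lifted (0.06 rad is 4.5 mm there). A light spring, 0.5 N m/rad, holds it down.
- roll (a point): Centre of the flashing strip's raised roll, a straight rib 14 mm thick (strip x) and 150 mm long (strip y), to be gripped from above across its thickness. It is 18 mm above the plate's underside; the roll's top is 32 mm above it. The plain edge to be tucked is 85 mm from here in strip -x; 15 mm of plate stand out on the +x side. Tucked, strip x points along panel +x.
- edge_a (a point): Corner of the strip's plain edge, at strip (-85, +75, -16) mm from the roll's centre, half-way through the 4 mm plate.
- edge_b (a point): The other corner of the plain edge, at strip (-85, -75, -16) mm from the roll's centre, half-way through the plate.
- flashing: The loose, rigid copper flashing strip, 100 to 210 g: a flat plate 100 (its x) x 150 (y) x 4 mm with the roll on top. Origin at the centre of the plate's underside, z up; the roll is at x = +35 mm. It starts flat on the bench, left or right of the panel.
- mallet: Bystander: loose wooden mallet lying on the bench, 190 mm long, head 60 x 95 mm and 55 mm high at its +x end; on the side of the panel where the flashing is not. Origin on the bench near its middle.
- gouge: Bystander: loose carving gouge, 205 mm long and 24 mm high, lying on the bench beyond the flashing or the mallet. Origin on the bench, near its middle.
- wax: Bystander: loose green wax tin, 68 mm in diameter, 45 mm high, standing on the bench on the other side from the gouge. Origin at the centre of its foot.

How it is judged:
By the outcome, as a careful person would: the job done as asked, in the order asked, and still so for the second after the job is handed in, while the arm keeps its last pose, push and grip.
It also fails if it takes over 45 s, if anything falls off the work surface, if the arm or the gripper's body presses on something with over 40 N, if the wrist force passes 120 N, or if a joint passes its speed limit or range.

ROBOT

A 7-joint arm with a two-finger parallel gripper is mounted at the origin on the work surface. World frame = base frame: x ahead of the robot, y to its left, z up, the work surface at z = 0. Lengths are in m, angles in rad, forces in N, time in s.
With the tool pointing down it reaches from about 0.35 to 0.9 m from the base axis. Payload 19.9 kg.
Tool frame: the origin (TCP) lies at the very end of the fingers, on their centre line; the grasp point (between the pads) lies 19 mm behind it; z points along the fingers, y is the line along which they close (so a half turn about z gives the same grasp; the last joint's range is limited). The gripper opens to 94 mm and grips with 3 to 60 N. Pads are 16 mm wide; open, the fingers measure 119 mm over their backs; the gripper's body (75 mm by 177 mm) begins 78 mm behind the grasp point.
Start: joints at [-0.042, 0.417, -0.01, 1.614, 0.005, 1.111, -0.053], TCP at [0.625, 0, 0.205] pointing down, gripper open.
Joint ranges: [-2.81, 2.81], [-0.39, 2.02], [-1.27, 1.25], [0.06, 2.57], [-1.19, 4.33], [0.19, 2], [-2.82, 2.82]. Speed limits (rad/s): [1.89, 1.89, 2.39, 2.39, 3.01, 3.01, 3.01].

INTERFACE

Orientations are given as a rotation vector (axis times angle).
In Python, from plant import arm, vision gives the robot as it stands. The module is installed in compiled form; this text tells all that it offers.
- The arm moves only by the tool apply_moves, never from a script. Its argument "steps" is a list that holds one entry, the list of rows, each a list of 7 numbers: the turn, a rotation vector about the tool's x, y, z in degrees, then the shift along the tool's x, y, z in m, then the closure, from -1 (fully open) to 1 (shut), so that 0 is half open. A call has 1 to 8 rows; each row is the pose to reach, as a shift and turn from the pose commanded when the call began, along the tool's axes at that moment; what a row does not reach only later rows make up. A row lasts 1/12 s, in which the tool goes at most 41.7 mm and 7.16 degrees, less where a joint would pass 70% of its speed; a pose out of reach is approached as far as the arm can. A call with a gripper value outside its range is refused whole. The fingers move at their own pace and stop on an object; the grip force is fixed at half the most. Time passes only in rows, so rows that repeat a pose let the fingers close. It gives the time, the measured TCP pose, the force, the opening and the grip force at its end, in the units of the state.
- arm.observe(): the state, without advancing time (a new reading comes with each control period).
- vision.read_camera(name): name is "scene" or "side" or "wrist"; returns a dict with "img" (400x640x3 uint8, red, green, blue), "fx", "fy", "cx", "cy" (pixels), "xyz" and "attitude" of the camera in the world. Camera axes: x right, y up, looking along -z (the intrinsics and any distortion apply to the point x, -y, -z); pixel columns grow to the right and rows downward; lengths in m; the calibration is good to about 2 mm. A picture is of the moment at which its call begins. There is no depth.
- arm.sign_off(): hands the job in; it is judged then, once.
The state is a dict: "time": time; "joint_positions": joint angles; "qvel": joint speeds; "joint_torque": joint torques, N m; "ee_pos": TCP position; "eef_rot": TCP orientation; "contact_force": force on the tool from outside, world axes, zero at the start; "wrist_torque": the same for the moment, N m; "width": opening from 0.0 (shut) to 1.0 (fully open); "gripper_force": force on a finger pad.
Only numpy, scipy, OpenCV 4.12 (cv2) and the standard library are available. Lean on these libraries where they do the work, as an engineer would, in place of code of your own. Each camera call takes 0.05 s, during which the arm holds its last target. There are 200 camera calls.

## Working session

There is one attempt and no reset: what is moved stays moved. The work goes in short steps, Python scripts to look and compute and a tool call to move; the robot and the scene stay as the last step left them, time stands still between calls to the robot, and variables do not carry over. Pictures are saved under pics/ and viewed, at most 13 in all, crops included, and the job is handed in when it is done.

Besides the shell and the picture viewer there is one more tool, called after ">>>" as name(argument=value, ...) on one line, values as JSON. apply_moves: Moves the arm, as the interface text tells. Its arguments: {"type":"object","properties":{"steps":{"type":"array"}},"required":["steps"]}

```bash
mkdir -p pics
cat > h.py <<'E'
import numpy as np, cv2
from scipy.spatial.transform import Rotation as R
from plant import arm, vision
def shot(name,fn):
    c=vision.read_camera(name); cv2.imwrite('pics/'+fn,c['img'][:,:,::-1])
    np.savez('pics/'+fn+'.npz',**{k:np.asarray(v) for k,v in c.items()}); return c
def load(fn): return dict(np.load('pics/'+fn+'.npz'))
def rot(a):
    a=np.asarray(a,float)
    return R.from_matrix(a) if a.shape==(3,3) else (R.from_rotvec(a) if a.size==3 else R.from_quat(a))
def px2w(c,u,v,z):
    d=rot(c['attitude']).apply([(u-c['cx'])/c['fx'],-(v-c['cy'])/c['fy'],-1]); p=c['xyz']
    return p+d*(z-p[2])/d[2]
def w2px(c,P):
    q=rot(c['attitude']).inv().apply(np.asarray(P)-c['xyz']); q=np.atleast_2d(q)
    return np.c_[c['cx']+c['fx']*q[:,0]/-q[:,2], c['cy']-c['fy']*q[:,1]/-q[:,2]]
E
python3 - <<'E'
from h import *
for n in ('scene','side','wrist'):
    c=shot(n,n+'0.png'); print(n,{k:(np.round(v,4).tolist() if k!='img' else 0) for k,v in c.items()})
print(arm.observe())
E
```

```text
scene {'img': 0, 'fx': 497.6294, 'fy': 497.6294, 'cx': 319.1546, 'cy': 206.1151, 'xyz': [1.2954, 0.0078, 0.9353], 'attitude': [0.5787, 0.5917, 1.5251]}
side {'img': 0, 'fx': 406.4023, 'fy': 406.4023, 'cx': 313.8, 'cy': 195.1993, 'xyz': [0.4101, 0.9182, 0.6943], 'attitude': [0.0812, -1.4492, -2.7248]}
wrist {'img': 0, 'fx': 334.7931, 'fy': 334.7931, 'cx': 315.9891, 'cy': 204.433, 'xyz': [0.6241, 0.0686, 0.384], 'attitude': [-0.2415, 0.001, -0.0006]}
{'time': 0.15, 'joint_positions': array([-0.04151342,  0.41783654, -0.01031283,  1.61400947,  0.00469572,
        1.11068643, -0.05296269]), 'qvel': array([ 7.02879692e-05, -1.40119657e-03, -6.49739885e-04, -2.35862730e-03,
        4.25136220e-04,  9.48127747e-04,  1.77336134e-03]), 'joint_torque': array([ 7.99236568e-04, -8.51532197e+01,  6.39362633e-01, -4.26137459e+01,
       -4.88919730e-02,  1.71691604e-02,  1.51774425e-04]), 'ee_pos': array([6.24724730e-01, 7.45617293e-06, 2.04980244e-01]), 'eef_rot': array([-2.22094670e+00, -2.22109186e+00,  1.09114439e-03]), 'contact_force': array([ 0.29173057,  0.74970939, -0.02794697]), 'wrist_torque': array([0.05674227, 0.00488037, 0.01768924]), 'gripper_force': 0.0, 'width': 0.9993812976610387}
```

View pics/scene0.png

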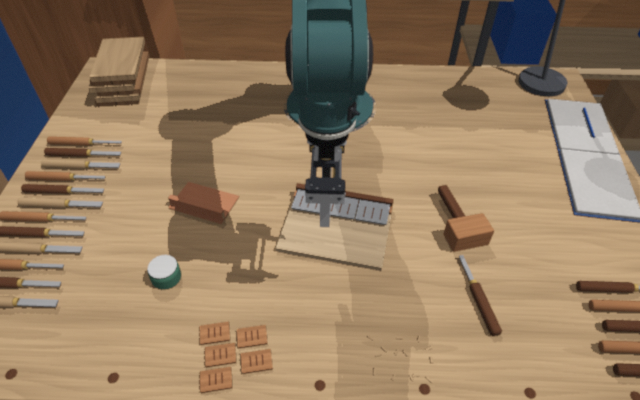

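View pics/wrist0.png

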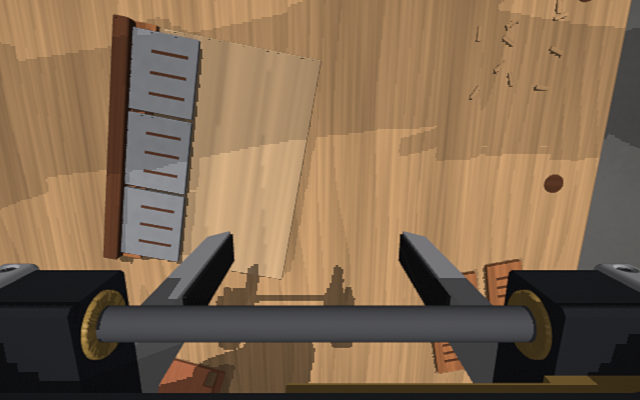

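The scene view has the strip at about (203,202), left of the panel (world -y). The panel's bare corners are at (278,258) and (383,265). In the wrist view those corners are (321,60) and (281,279), and the shingles' free edge runs (200,38)–(181,263).

Run:
```python
from h import *
w=load('wrist0.png')
for u,v,z in [(321,60,.015),(281,279,.015),(200,38,.029),(181,263,.029)]: print(px2w(w,u,v,z).round(4))
s=load('scene0.png')
for u,v,z in [(278,258,.0),(383,265,.0),(203,202,.01)]: print(px2w(s,u,v,z).round(4))
a=cv2.resize(s['img'][165:245,150:270,::-1],None,fx=6,fy=6,interpolation=cv2.INTER_CUBIC)
cv2.imwrite('pics/c1.png',a)
```

```text
[0.6289 0.1304 0.015 ]
[ 0.5816 -0.1145  0.015 ]
[0.5109 0.1481 0.029 ]
[ 0.4695 -0.0876  0.029 ]
[ 0.6017 -0.1075  0.    ]
[0.6125 0.1362 0.    ]
[ 0.44   -0.3128  0.01  ]
```

View pics/c1.png

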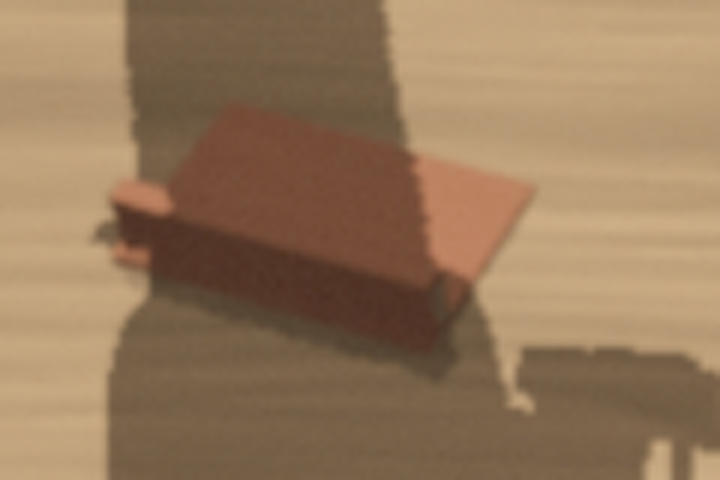

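Run:
```python
from h import *
s=load('scene0.png')
print(rot(s['attitude']).as_matrix().round(3))
for u,v,z in [(188.3,182.2,.004),(239.2,196.2,.004),(178,200,.032),(223,213,.032),(221.5,223.5,0),(277,257,.015),(383,264,.015),(308,186,.03),(393,200,.037)]: print(px2w(s,u,v,z).round(4))
w=load('wrist0.png')
P=[px2w(w,u,v,z) for u,v,z in [(321,60,.015),(281,279,.015),(200,38,.029),(181,263,.029)]]
print(w2px(s,P).round(1)); d=load('side0.png'); print(w2px(d,P).round(1))
cv2.imwrite('pics/c2.png',np.vstack([cv2.resize(s['img'][180:280,260:410,::-1],(600,400)) ]))
```

```text
[[-0.034 -0.735  0.677]
 [ 0.999 -0.028  0.02 ]
 [ 0.005  0.678  0.735]]
[ 0.3643 -0.3678  0.004 ]
[ 0.4104 -0.2253  0.004 ]
[ 0.456  -0.3687  0.032 ]
[ 0.4949 -0.2496  0.032 ]
[ 0.5014 -0.2567  0.    ]
[ 0.6101 -0.1082  0.015 ]
[0.6207 0.1343 0.015 ]
[ 0.3921 -0.0475  0.03  ]
[0.4399 0.1664 0.037 ]
[[381.5 266.9]
 [275.4 247.1]
 [386.9 223.5]
 [290.2 208. ]]
[[256.8 241.3]
 [287.1 189.6]
 [301.5 243.1]
 [323.1 191.5]]
```

View pics/side0.png

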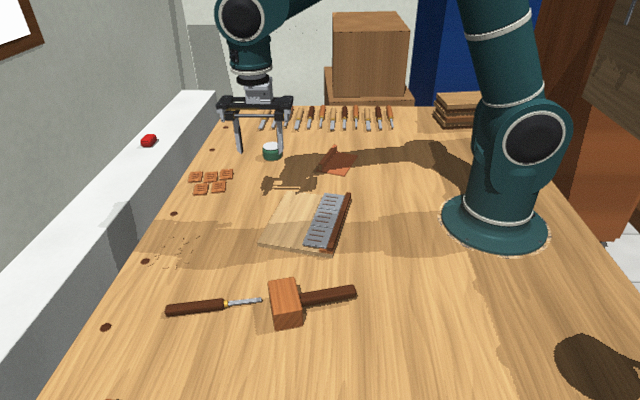

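View pics/c2.png

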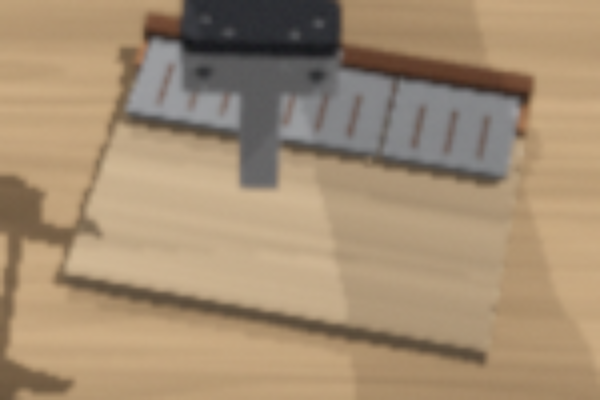

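The side view and the crop agree with the wrist estimate. Panel yaw is about -10.6° and the lap-edge middle is near (0.490, 0.030). Strip yaw is about -17.9°, with its roll near (0.468, -0.323). Next I go to the hover point.

>>> apply_moves(steps=[[[0,0,6,-0.04,-0.02,0.0,-1],[0,0,12,-0.08,-0.04,0.01,-1],[0,0,18,-0.12,-0.06,0.02,-1],[0,0,18,-0.155,-0.08,0.03,-1],[0,0,18,-0.19,-0.095,0.04,-1],[0,0,18,-0.225,-0.11,0.05,-1],[0,0,18,-0.26,-0.13,0.06,-1],[0,0,18,-0.26,-0.13,0.06,-1]]])

```text
time: 0.82
ee_pos: [0.4903, -0.2661, 0.1439]
eef_rot: [-2.548, -1.837, 0.005]
contact_force: [-1.3, -1.0, 0.9]
width: 1.001
gripper_force: 0.0
```

Run:
```python
from h import *
# hover check and remaining offset in tool axes to the roll
c=shot('wrist','wrist1.png'); o=arm.observe(); p=o['ee_pos'];r=rot(o['eef_rot'])
print(p.round(4), r.as_matrix().round(3).tolist(), o['width'])
y=np.radians(-17.9)
print('turn',np.degrees(np.arctan2(r.as_matrix()[1,1],r.as_matrix()[0,1])))
print('to roll',r.inv().apply([.468-p[0],-.3227-p[1],.007-p[2]]).round(4))
print(w2px(c,[[.4104,-.2253,.004],[.3643,-.3678,.004],[.468,-.3227,.032]]).round(0))
```

```text
[ 0.4915 -0.2644  0.1443] [[0.315, 0.949, -0.003], [0.949, -0.315, -0.001], [-0.002, -0.002, -1.0]] 1.0000248150695794
turn -18.376463451856587
to roll [-0.0625 -0.0037  0.1374]
[[225. 180.]
 [236. 318.]
 [314. 264.]]
```

View pics/wrist1.png

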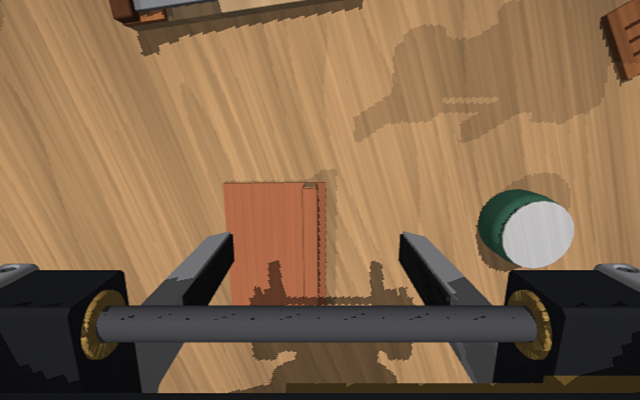

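The wrist view shows edge_a at (223,183), against a predicted (225,180), so the estimate is within 3 mm. Next I descend over the roll.

>>> apply_moves(steps=[[[0,0,0,-0.032,-0.003,0.02,-1],[0,0,0,-0.064,-0.005,0.04,-1],[0,0,0,-0.064,-0.005,0.08,-1],[0,0,0,-0.064,-0.005,0.1,-1],[0,0,0,-0.064,-0.005,0.1,-1],[0,0,0,-0.064,-0.005,0.1,-1]]])

```text
time: 1.37
ee_pos: [0.4705, -0.3185, 0.0452]
eef_rot: [-2.54, -1.846, 0.001]
contact_force: [0.4, -0.8, 1.1]
width: 0.999
gripper_force: 0.0
```

Run:
```python
from h import *
o=arm.observe(); p=o['ee_pos'];r=rot(o['eef_rot']); m=r.as_matrix()
print(p.round(4), m.round(3).tolist(), o['contact_force'])
print('yaw',np.degrees(np.arctan2(m[1,1],m[0,1])),'to roll',r.inv().apply([.4655-p[0],-.3245-p[1],.007-p[2]]).round(4))
```

```text
[ 0.4705 -0.3185  0.0452] [[0.308, 0.951, -0.002], [0.951, -0.308, 0.001], [0.001, -0.002, -1.0]] [ 0.43876184 -0.83666308  1.06279082]
yaw -17.958287928015643 to roll [-0.0072 -0.0028  0.0382]
```

>>> apply_moves(steps=[[[0,0,0,-0.007,-0.003,0.02,-1],[0,0,0,-0.007,-0.003,0.03,-1],[0,0,0,-0.007,-0.003,0.038,-1],[0,0,0,-0.007,-0.003,0.038,-1],[0,0,0,-0.007,-0.003,0.038,0],[0,0,0,-0.007,-0.003,0.038,1],[0,0,0,-0.007,-0.003,0.038,1],[0,0,0,-0.007,-0.003,0.038,1]]])

```text
time: 2.03
ee_pos: [0.4658, -0.3251, 0.0081]
eef_rot: [2.541, 1.846, 0.0]
contact_force: [1.5, 0.5, -0.3]
width: 0.751
gripper_force: 0.0
```

>>> apply_moves(steps=[[[0,0,0,0,0,0,1],[0,0,0,0,0,0,1],[0,0,0,0,0,0,1],[0,0,0,0,0,0,1],[0,0,0,0,0,0,1],[0,0,0,0,0,0,1]]])

```text
time: 2.53
ee_pos: [0.4654, -0.325, 0.0074]
eef_rot: [-2.542, -1.847, 0.0]
contact_force: [0.1, 0.7, 0.6]
width: 0.333
gripper_force: 0.0
```

>>> apply_moves(steps=[[[0,0,0,0,0,0,1],[0,0,0,0,0,0,1],[0,0,0,0,0,0,1],[0,0,0,0,0,0,1],[0,0,0,0,0,0,1],[0,0,0,0,0,0,1]]])

```text
time: 3.03
ee_pos: [0.4654, -0.3251, 0.0074]
eef_rot: [-2.542, -1.847, 0.0]
contact_force: [0.3, 0.4, 0.2]
width: 0.144
gripper_force: 30.0
```

>>> apply_moves(steps=[[[0,0,0,0,0,-0.01,1],[0,0,0,0,0,-0.04,1],[0,0,0,0,0,-0.07,1],[0,0,0,0,0,-0.1,1],[0,0,0,0,0,-0.1,1],[0,0,0,0,0,-0.1,1],[0,0,0,0,0,-0.1,1]]])

```text
time: 3.62
ee_pos: [0.4652, -0.3248, 0.1073]
eef_rot: [-2.541, -1.846, 0.0]
contact_force: [-0.1, -0.1, -2.4]
width: 0.147
gripper_force: 30.0
```

Run:
```python
from h import *
c=shot('wrist','wrist2.png'); o=arm.observe(); p=o['ee_pos'];r=rot(o['eef_rot']); m=r.as_matrix()
print(p.round(4), 'yaw',np.degrees(np.arctan2(m[1,1],m[0,1])),o['contact_force'],o['wrist_torque'],o['width'],o['gripper_force'])
# strip model in tool frame: plate bottom 7.5mm past TCP at z -> tool coords
for n,q in dict(edge_a=[.075,-.085,.0054],edge_b=[-.075,-.085,.0054],roll_end=[.075,0,-.0246]).items(): print(n,w2px(c,p+r.apply(q)).round(1))
# desired hover: edge at panel x=-8, lap mid from wrist0 estimates
w=load('wrist0.png'); a,b=[px2w(w,u,v,.029) for u,v in ((200,38),(181,263))]
A,B=[px2w(w,u,v,.015) for u,v in ((321,60),(281,279))]
s=load('scene0.png'); A2,B2=px2w(s,381.2,268,.015),px2w(s,275.5,249.2,.015); a2,b2=px2w(s,386.2,225,.029),px2w(s,291.7,209.2,.029)
for P,Q in ((a,b),(A,B),(A2,B2),(a2,b2)): d=P-Q; print('yaw',np.degrees(np.arctan2(-d[0],d[1])).round(2),'mid',((P+Q)/2)[:2].round(4))
```

```text
[ 0.4649 -0.3247  0.1067] yaw -17.993535896703133 [-0.01015149  1.45156772 -2.22030573] [-0.00743388  0.01441293 -0.02798566] 0.14128828108304115 29.999686181545258
edge_a [[156.7 109.3]]
edge_b [[183.6 353.1]]
roll_end [[316.7 106.7]]
yaw -9.97 mid [0.4902 0.0302]
yaw -10.94 mid [0.6052 0.0079]
yaw -10.31 mid [0.6098 0.0079]
yaw -10.44 mid [0.4944 0.0312]
```

View pics/wrist2.png

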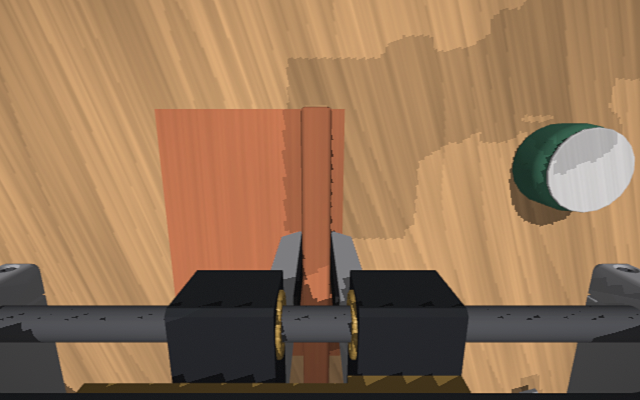

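The strip is held square: edge_a is at (155,109), against (157,109) from the model. Next I carry it over the bare board.

>>> apply_moves(steps=[[[0,0,-1,0.02,0.001,0,1],[0,0,-2.5,0.055,0.002,0,1],[0,0,-4,0.095,0.003,0,1],[0,0,-5.5,0.135,0.004,0,1],[0,0,-7.5,0.175,0.005,0,1],[0,0,-7.5,0.215,0.007,0,1],[0,0,-7.5,0.255,0.008,0,1],[0,0,-7.5,0.29,0.009,0,1]]])

```text
time: 4.33
ee_pos: [0.5634, -0.0492, 0.1063]
eef_rot: [-2.413, -2.009, 0.002]
contact_force: [1.0, -0.4, -1.4]
width: 0.143
gripper_force: 30.0
```

>>> apply_moves(steps=[[[0,0,0,0.03,-0.002,0,1],[0,0,0,0.055,-0.005,0,1],[0,0,0,0.068,-0.007,0,1],[0,0,0,0.068,-0.007,0,1],[0,0,0,0.068,-0.007,0,1],[0,0,0,0.068,-0.007,0,1],[0,0,0,0.068,-0.007,0,1]]])

```text
time: 4.92
ee_pos: [0.5689, 0.0143, 0.1072]
eef_rot: [2.417, 2.006, -0.001]
contact_force: [0.2, -0.8, -1.3]
width: 0.144
gripper_force: 30.0
```

```bash
cat > tgt.py <<'E'
from h import *
lap=np.array([.4909,.0302]); yaw=-10.5
def rep(d):  # d: edge depth past lap (m)
    o=arm.observe(); p=o['ee_pos'];r=rot(o['eef_rot']); m=r.as_matrix(); t=np.radians(yaw); ex=np.array([np.cos(t),np.sin(t)])
    q=lap+(.085-d)*ex; v=np.r_[q-p[:2],0]
    print('t',o['time'],p.round(4),'tilt',m[2,:2].round(4),'yaw',np.degrees(np.arctan2(m[1,1],m[0,1])).round(2),'togo tool',r.inv().apply(v).round(4),'F',o['contact_force'].round(1),'T',o['wrist_torque'].round(2),o['width'],o['gripper_force'])
    return p,r
E
python3 - <<'E'
from tgt import *
c=shot('wrist','wrist3.png'); rep(-.012)
t=np.radians(yaw); ex=np.array([np.cos(t),np.sin(t),0]); ey=np.array([-ex[1],ex[0],0])
L=np.r_[lap,.029]
print(w2px(c,[L+ey*.1185,L-ey*.1185,np.r_[lap,.015]+ex*.12+ey*.125]).round(1))
E
```

```text
t 4.9667 [0.569  0.0145 0.1073] tilt [-0.0005 -0.0002] yaw -10.62 togo tool [ 0.0012  0.0174 -0.    ] F [-0.1 -0.1 -0.5] T [-0.04 -0.05 -0.03] 0.14681416008502568 29.999622702598572
[[204.3  47.7]
 [226.7 339.6]
 [370.7  41.7]]
```

View pics/wrist3.png

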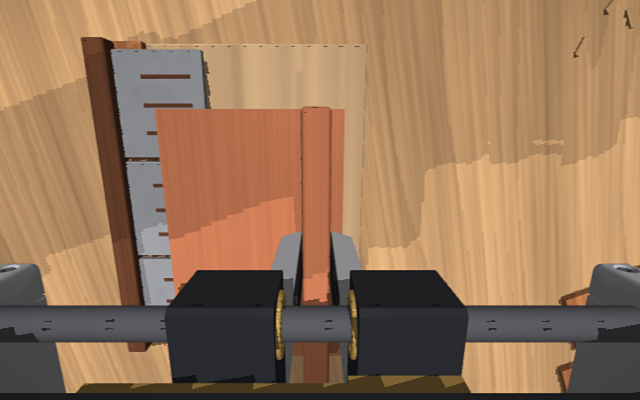

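The wrist view has the free edge's corner at (203,51) and the bare corner at (366,45), so the panel sits about 2 mm further -x and -y than estimated. Next I shift ahead of the lap and descend.

>>> apply_moves(steps=[[[0,0,0,-0.001,0.016,0,1],[0,0,0,-0.001,0.016,0.02,1],[0,0,0,-0.001,0.016,0.04,1],[0,0,0,-0.001,0.016,0.06,1],[0,0,0,-0.001,0.016,0.075,1],[0,0,0,-0.001,0.016,0.082,1],[0,0,0,-0.001,0.016,0.082,1],[0,0,0,-0.001,0.016,0.082,1]]])

```text
time: 5.63
ee_pos: [0.5848, 0.0117, 0.0258]
eef_rot: [2.416, 2.008, -0.0]
contact_force: [-0.4, 0.0, -0.7]
width: 0.148
gripper_force: 30.0
```

>>> apply_moves(steps=[[[0,0,0,0,0,0.001,1],[0,0,0,0,0,0.002,1],[0,0,0,0,0,0.003,1],[0,0,0,0,0,0.003,1],[0,0,0,0,0,0.003,1]]])

```text
time: 6.05
ee_pos: [0.5848, 0.0122, 0.0227]
eef_rot: [2.415, 2.009, 0.0]
contact_force: [-0.2, 0.4, -1.6]
width: 0.142
gripper_force: 30.0
```

```bash
sed -i 's/lap=.*; yaw/lap=np.array([.489,.0285]); yaw/' tgt.py
python3 - <<'E'
from tgt import *
rep(-.012); rep(.03)
s=shot('scene','scene4.png'); d=shot('side','side4.png')
a=cv2.resize(s['img'][180:280,260:410,::-1],(600,400),interpolation=cv2.INTER_CUBIC)
cv2.imwrite('pics/c4.png',a)
E
```

```text
t 6.05 [0.5848 0.0122 0.0227] tilt [0.     0.0003] yaw -10.5 togo tool [-0.0014 -0.0001 -0.    ] F [-0.2  0.4 -1.6] T [ 0.03  0.04 -0.02] 0.14232126531614378 29.99971568584442
t 6.05 [0.5848 0.0122 0.0227] tilt [0.     0.0003] yaw -10.5 togo tool [-0.0014 -0.0421 -0.    ] F [-0.2  0.4 -1.6] T [ 0.03  0.04 -0.02] 0.14232126531614378 29.99971568584442
```

View pics/c4.png

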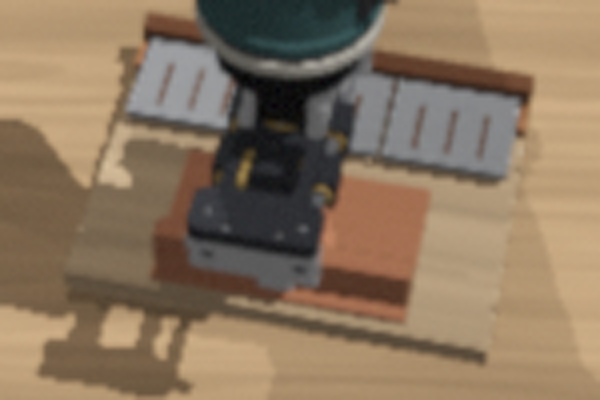

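The crop shows the plain edge, (190,152)–(430,193), parallel to the lap edge and about 12 mm in front of it. Next I slide it in.

>>> apply_moves(steps=[[[0,0,0,-0.001,-0.004,0,1],[0,0,0,-0.001,-0.009,0,1],[0,0,0,-0.001,-0.014,0,1],[0,0,0,-0.001,-0.018,0,1],[0,0,0,-0.001,-0.022,0,1],[0,0,0,-0.001,-0.022,0,1]]])

```text
time: 6.65
ee_pos: [0.562, 0.0155, 0.0225]
eef_rot: [-2.415, -2.009, 0.0]
contact_force: [0.5, -0.6, -2.1]
width: 0.145
gripper_force: 30.0
```

>>> apply_moves(steps=[[[0,0,0,0,-0.004,0,1],[0,0,0,0,-0.008,0,1],[0,0,0,0,-0.012,0,1],[0,0,0,0,-0.016,0,1],[0,0,0,0,-0.02,0,1],[0,0,0,0,-0.02,0,1],[0,0,0,0,-0.02,0,1]]])

```text
time: 7.23
ee_pos: [0.543, 0.0189, 0.0225]
eef_rot: [-2.415, -2.009, 0.0]
contact_force: [0.2, -0.2, -1.8]
width: 0.151
gripper_force: 30.0
```

>>> apply_moves(steps=[[[0,0,0,0,0,0.001,1],[0,0,0,0,0,0.002,1],[0,0,0,0,0,0.003,1],[0,0,0,0,0,0.003,1],[0,0,0,0,0,0.003,1]]])

```text
time: 7.65
ee_pos: [0.5432, 0.0191, 0.021]
eef_rot: [-2.415, -2.009, -0.0]
contact_force: [-15.8, 1.4, 40.7]
width: 0.147
gripper_force: 30.0
```

Run:
```python
from tgt import *
rep(.03)
s=shot('scene','scene5.png'); w=shot('wrist','wrist5.png')
a=cv2.resize(s['img'][180:280,260:410,::-1],(600,400),interpolation=cv2.INTER_CUBIC)
b=cv2.resize(w['img'][0:320,60:460,::-1],(200,160))
b=w['img'][20:320,60:260,::-1]
cv2.imwrite('pics/c5.png',np.hstack([a,np.vstack([b,np.zeros((100,200,3),np.uint8)])]))
```

```text
t 7.65 [0.5432 0.0191 0.021 ] tilt [ 0.0003 -0.0002] yaw -10.49 togo tool [-0.0006 -0.     -0.    ] F [-15.8   1.4  40.7] T [0.19 3.79 0.02] 0.14650152876687764 30.00905692577362
```

View pics/c5.png

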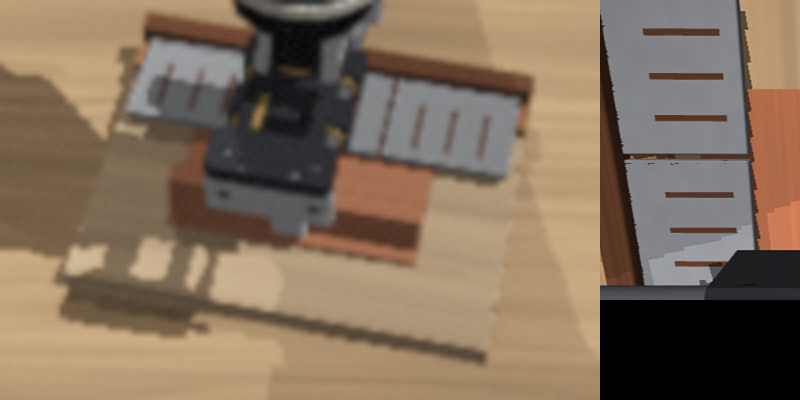

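Fully tucked: the visible plate is covered along the whole lap and the shingles are lying down. At 40 N the press is harder than needed, so I ease off.

>>> apply_moves(steps=[[[0,0,0,0,0,-0.0007,1],[0,0,0,0,0,-0.0014,1],[0,0,0,0,0,-0.0014,1],[0,0,0,0,0,-0.0014,1],[0,0,0,0,0,-0.0014,1],[0,0,0,0,0,-0.0014,1]]])

```text
time: 8.25
ee_pos: [0.5434, 0.0189, 0.0211]
eef_rot: [2.415, 2.009, 0.0]
contact_force: [-2.5, 0.7, 9.6]
width: 0.146
gripper_force: 30.0
```

Run:
```python
from tgt import *
p,r=rep(.03); c=shot('wrist','wrist6.png')
t=np.radians(yaw); ex=np.array([np.cos(t),np.sin(t),0]); ey=np.array([-ex[1],ex[0],0]); L=np.r_[lap,.029]
print('lap corner',w2px(c,[L+ey*.1185,L+ey*.075]).round(1)); 
# tail corner & roll end predicted for flat strip on board
for n,q,z in (('tail',[.075,.015],.019),('tail-bottom',[.075,.015],.015),('rollend',[.075,0],.047)):
    P=p+r.apply([*q,0]); P[2]=z; print(n,w2px(c,P).round(1))
a=c['img'][40:280,150:390,::-1]; cv2.imwrite('pics/c6.png',cv2.resize(a,(600,600),interpolation=cv2.INTER_CUBIC))
```

```text
t 8.25 [0.5434 0.0189 0.0211] tilt [0.0001 0.0001] yaw -10.5 togo tool [-0.0005 -0.0002 -0.    ] F [-2.5  0.7  9.6] T [0.11 0.81 0.02] 0.1457025758047762 30.00167816877365
lap corner [[197.6  11.5]
 [205.1 109.5]]
tail [[346.  109.1]]
tail-bottom [[345.4 109.4]]
rollend [[317.5 106.8]]
```

View pics/c6.png

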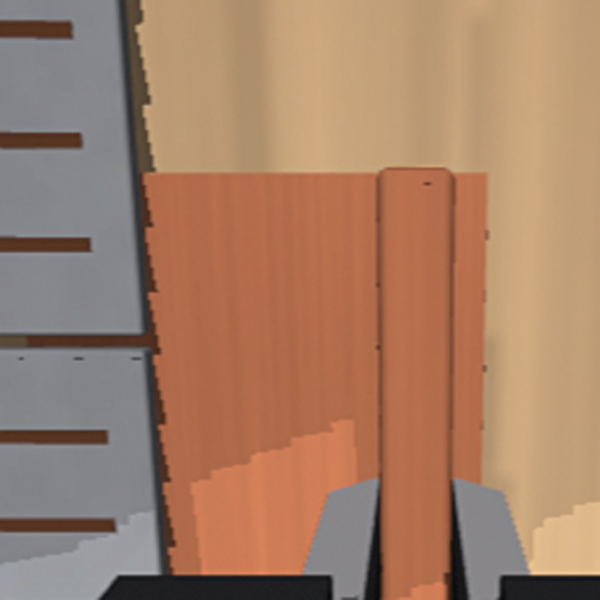

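The crop shows the lap at px 206 (205 predicted) and the tail at 345 (346 predicted), so about 30 mm is tucked and the strip lies flat. I add a little more press.

>>> apply_moves(steps=[[[0,0,0,0,0,0.0005,1],[0,0,0,0,0,0.0005,1],[0,0,0,0,0,0.0005,1],[0,0,0,0,0,0.0005,1],[0,0,0,0,0,0.0005,1],[0,0,0,0,0,0.0005,1],[0,0,0,0,0,0.0005,1],[0,0,0,0,0,0.0005,1]]])

```text
time: 8.97
ee_pos: [0.5434, 0.0189, 0.0211]
eef_rot: [2.415, 2.009, 0.0]
contact_force: [-6.9, 0.9, 21.5]
width: 0.148
gripper_force: 30.0
```

```bash
python3 -c "
from tgt import *
rep(.03); print(arm.sign_off())"
```

```text
t 8.9667 [0.5434 0.0189 0.0211] tilt [0.0001 0.0002] yaw -10.5 togo tool [-0.0005 -0.0003 -0.    ] F [-6.9  0.9 21.5] T [0.12 1.8  0.02] 0.14808527028618876 30.004228055477142
the job is handed in; nothing more can be done
None
```

I handed the job in at about 9 s: the strip's plain edge is tucked about 30 mm under the shingles along its whole length, still gripped and pressed flat with about 21 N (briefly about 41 N before I eased off), and the shingles looked flat in the last pictures.

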